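# Set the lean of a pour-over stand's post with a swinging-pointer angle gauge

## Robot

A 6-joint arm with a two-finger parallel gripper is mounted at the origin on the work surface. World frame = base frame: x ahead of the robot, y to its left, z up, the work surface at z = 0. Lengths are in m, angles in rad, forces in N, time in s.
With the tool pointing down it reaches from about 0.3 to 0.75 m from the base axis. Payload 8.5 kg.
Tool frame: the origin (TCP) lies between the finger pads; the fingertips stand 8 mm ahead of it and the grasp point (between the pads) lies 11 mm behind it; z points along the fingers, y is the direction in which the jaws open and shut (so a half turn about z gives the same grasp; the last joint's range is limited). The gripper opens to 88 mm and grips with 3 to 60 N. Pads are 18 mm wide; open, the fingers measure 123 mm over their backs; the gripper's body (75 mm by 187 mm) begins 45 mm behind the grasp point.
Start: joints at [-1.402, 0.381, 1.297, -0, 1.464, -0.215], TCP at [0.206, -0.51, 0.247] pointing down, gripper open.
Joint ranges: [-3.11, 3.11], [-0.89, 2.33], [0.22, 2.48], [-1.42, 4.56], [0.17, 2.85], [-2.88, 2.88]. Speed limits (rad/s): [2.39, 2.39, 3.14, 3.14, 3.14, 3.14].

## Interface

Orientations are given as [roll, pitch, yaw] about the fixed x, y, z axes, in that order (R = Rz(yaw) Ry(pitch) Rx(roll)).
In Python, from rig import ctrl gives the robot as it stands.
- The arm moves only by the shell command python3 -m creep 'ROWS' [FORCE]. ROWS is text: rows parted by semicolons, each of 7 numbers parted by spaces: the shift along the tool's x, y, z in cm, then the turn, a rotation vector about the tool's x, y, z in degrees, then the finger opening in cm, from 0 to 8.81. In form: tx ty tz ax ay az hand; .... A call has 1 to 12 rows; each row is the pose to reach, as a shift and turn from the pose measured when the call began, along the tool's axes at that moment; what a row does not reach only later rows make up. A row lasts 1/10 s, in which the tool goes at most 50 mm and 8.59 degrees, less where a joint would pass 70% of its speed; a pose out of reach is approached as far as the arm can. A call with a gripper value outside its range is refused whole. The fingers move at their own pace and stop on an object; FORCE is the grip in N (left out, the last holds). Time passes only in rows, so rows that repeat a pose let the fingers close. It gives the time, the measured TCP pose, the force and the opening at its end, in the units of the state.
- ctrl.observe(): the state, without advancing time (a new reading comes with each control period).
- ctrl.snapshot(name): name is "scene" or "top" or "wrist"; returns (picture, depth): 400x640x3 uint8, blue, green, red; 400x640 float32, m along the optical axis (not along the pixel's ray), 0 where there is no reading.
- ctrl.camera_params(name): a dict with "fx", "fy", "cx", "cy" (pixels), "R" (3x3) and "t" (3): a world point X has camera coordinates R X + t; the wrist camera has in their place "tool_from_camera" (4x4, takes a point from camera to tool coordinates, whose origin is the TCP and whose axes are the flange's). Camera axes: x right, y down, z forward; pixel columns grow to the right and rows downward; lengths in m; the calibration is good to about 2 mm. A picture is of the moment at which its call begins: read the wrist's pose just before it. camera_params takes no time and is no camera call.
- ctrl.close_job(): hands the job in, once; it reports no verdict.
The state is a dict: "t": time; "qpos": joint angles; "qvel": joint speeds; "effort": joint torques, N m; "eef_pos": TCP position; "tcp_rot": TCP orientation; "contact_force": force on the tool from outside, world axes, zero at the start; "torque": the same for the moment, N m; "finger_gap": finger opening in m.
Only numpy, scipy, OpenCV 4.12 (cv2) and the standard library are available. Lean on these libraries where they do the work, as an engineer would, in place of code of your own. Each camera call takes 0.05 s, during which the arm holds its last target.

## Task

Take the short steel post with the round angle gauge on it out of its wooden rest and put its rod down through the slot in the brass plate of the pour-over stand's foot, until its collar sits on the brass studs beside the slot. Keeping the collar down on the studs, rock the post over until the swinging red pointer settles on the orange mark, and finish while still holding it there in the gripper, steady and resting on the studs, so that I can tighten the clamp. Leave the pitcher, the cup and the tamper where they are.

Things in the scene. Friction and masses are not known exactly. Their poses are not given: they have to be found in the camera images.
- gauge: Loose post with gauge, 0.25 to 0.45 kg, upright with its rod in the wooden rest. Origin: centre of the underside of its steel collar (32 mm across, 6 mm thick); z up along the post. Above the collar a white round dial 120 mm across, 15 mm thick over its needles, in the y-z plane, centred 68 mm above the origin; ticks, red pointer and orange mark alike on both faces.
- handle (a point): Centre of the dark steel handle block on top of the gauge, 150 mm above the gauge's origin. The block is 14 mm in x, 26 mm in y, 46 mm tall (127 to 173 mm above the origin); grip it from above across its 26 mm (fingers on its +y and -y sides).
- rod_tip (a point): Lower, tapered end of the steel rod, 45 mm below the gauge's origin. The rod is 8 mm across.
- pointer (a joint): Red pointer's angle on the dial, rad. It hangs freely from the dial's centre and settles plumb within about 1 s. 0: pointing along the rod to the collar; positive: tip swung towards the gauge's +y. Leaning the handle towards the gauge's +y by an angle a (gauge turned -a about its own x) brings it to +a.
- pointer_tip (a point): Tip of the red pointer, 50 mm from the dial's centre.
- mark (a joint): Orange mark's angle on the dial, rad, same zero and sense as the pointer; 0.14 to 0.30, always on the gauge's +y half; it stays as set. The handle must lean towards the side where the mark lies, by this angle.
- mark_tab (a point): Point on the orange tab (6 mm wide, 17 mm long, at the dial's rim), on the pointer tip's circle 50 mm from the dial's centre.
- stand: Foot of the stand, fixed: dark wooden base 120 x 100 x 15 mm, two cheeks at -x and +x carrying a level brass plate 82 (x) x 70 (y) x 5 mm, top 65 mm above the table; black knob on the -x side. Origin under its centre at table height. Central slot right through the plate, 12 mm in x, 22 mm in y, empty below down to the base.
- eyelet (a point): Point over the slot's centre, 73 mm above the table, where the collar's underside comes to rest. Round brass studs, 8 mm across, 11 mm to either side of it (stand's x), rise 8 mm (-x) and 7 mm (+x) over the plate. The post rocks about the stand's x axis, rod swinging along the slot, gauge x along stand x (either way round); let go, it topples past every mark, beyond 0.6 rad.
- rest: Plain wooden block 80 x 80 x 55 mm, fixed, with a 13 mm vertical hole through its centre in which the gauge's rod stands at the start; the collar rests on its top. Origin: under its centre at table height.
- pitcher: Steel milk pitcher, 76 mm across, 100 mm high, loose bystander; origin under its centre.
- cup: Paper-white cup, 76 mm across, 85 mm high, loose bystander; origin under its centre.
- tamper: Dark tamper, 58 mm across, 85 mm high, loose bystander; origin under its centre.
Things that resemble listed ones, but are neither listed nor needed, are in the scene too. Of the things like the gauge, leave any that is purple; of the rest the larger one is meant.

How it is judged:
On the way:
1. the rod is through the slot and the collar sits on the studs (horizontal distance between rod_tip and eyelet below 0.028 m and z of rod_tip in the frame of stand below 0.04 m and distance between gauge and eyelet below 0.011 m and contact force between gauge and stand above 0.3 N), for 0.1 s.
At the end, for the whole second after the job is handed in: Rod through the slot (tip under 40 mm up, within 28 mm of the slot centre), collar within 11 mm of its seat and touching the stand (over 0.3 N), fingers holding (over 5 N), pointer within 0.06 rad of the mark and under 0.3 rad/s, gauge under 20 mm/s (all of step 1 and contact force between gauge and the fingers above 5 N and angle between the z axis of pointer_tip and the z axis of mark_tab, either way round below 0.06 rad and velocity of joint pointer between -0.3 and 0.3 rad/s and linear speed of gauge below 0.02 m/s); the arm keeps its last pose, push and grip.
It fails at once if the pitcher is moved more than 30 mm (distance of pitcher from where it was at the start of the episode above 0.03 m).
It fails at once if the cup is moved more than 30 mm (distance of cup from where it was at the start of the episode above 0.03 m).
It fails at once if the tamper is moved more than 30 mm (distance of tamper from where it was at the start of the episode above 0.03 m).
It also fails if it takes over 42 s, if anything falls off the work surface, if the arm or the gripper's body presses on something with over 40 N, if the wrist force passes 120 N, or if a joint passes its speed limit or range.

## Working session

There is one attempt and no reset: what is moved stays moved. The work goes in short steps, Python scripts to look and compute and a shell command to move; the robot and the scene stay as the last step left them, time stands still between calls to the robot, and variables do not carry over. Pictures are saved under pics/ and viewed, and the job is handed in when it is done.

```bash
ls; mkdir -p pics; cat > h.py <<'E'
import numpy as np, cv2
from rig import ctrl
def snap(n,tag):
    o=ctrl.observe(); p,d=ctrl.snapshot(n); cv2.imwrite(f'pics/{tag}.png',p); np.savez(f'pics/{tag}.npz',p=p,d=d,pos=o['eef_pos'],rot=o['tcp_rot']); return p,d
E
python3 - <<'E'
from h import *
o=ctrl.observe(); print(o)
for n in('scene','top','wrist'):
    snap(n,n+'0'); print(n,ctrl.camera_params(n))
E
```

```text
pics
{'t': 0.0, 'qpos': array([-1.40230496e+00,  3.81136663e-01,  1.29822994e+00,  1.05595610e-05,
        1.46354129e+00, -2.15290044e-01]), 'qvel': array([ 0.00076211,  0.0002207 , -0.00118768,  0.0016486 , -0.0014207 ,
       -0.00147502]), 'effort': array([-5.83992514e-04, -4.37929022e+01, -2.24559349e+01,  7.13187153e-02,
        3.52461927e-02, -1.24507701e-04]), 'eef_pos': array([ 0.20589824, -0.50973378,  0.24618   ]), 'tcp_rot': array([-3.14031002e+00, -2.91229929e-04,  3.83780086e-01]), 'contact_force': array([-0.05931789, -0.57223502,  0.13124548]), 'torque': array([0.03809706, 0.00055404, 0.01619574]), 'finger_gap': 0.08841687320290346}
scene {'fx': 468.9621343646509, 'fy': 468.9621343646509, 'cx': 320.4373650728954, 'cy': 207.4229224131499, 'R': array([[ 0.51632389,  0.85614976, -0.02042603],
       [ 0.47672199, -0.30715046, -0.82364722],
       [-0.71143923,  0.4155312 , -0.56673454]]), 't': array([-0.2941213 , -0.16310417,  1.65418443])}
top {'fx': 512.263193018706, 'fy': 512.263193018706, 'cx': 317.5735635072363, 'cy': 193.55977283948727, 'R': array([[-0.01127358, -0.99993093,  0.003324  ],
       [-0.99137922,  0.01074307, -0.13058265],
       [ 0.13053792, -0.00476748, -0.99143185]]), 't': array([-0.0074672 ,  0.61259373,  1.59663874])}
wrist {'fx': 297.2918234808657, 'fy': 297.2918234808657, 'cx': 317.9784653044372, 'cy': 196.56915040412224, 'tool_from_camera': array([[ 6.40856228e-04, -9.50847080e-01, -3.09660169e-01,
         8.07630302e-02],
       [ 9.99999776e-01,  5.49678429e-04,  3.81695702e-04,
        -2.32873533e-04],
       [-1.92720729e-04, -3.09660344e-01,  9.50847219e-01,
        -1.37953364e-01],
       [ 0.00000000e+00,  0.00000000e+00,  0.00000000e+00,
         1.00000000e+00]])}
```

View pics/scene0.png

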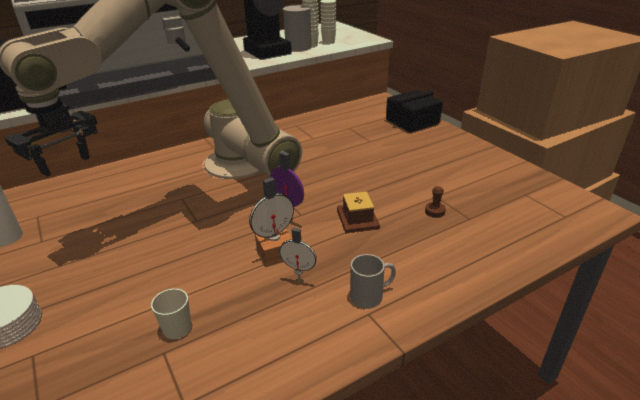

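View pics/top0.png

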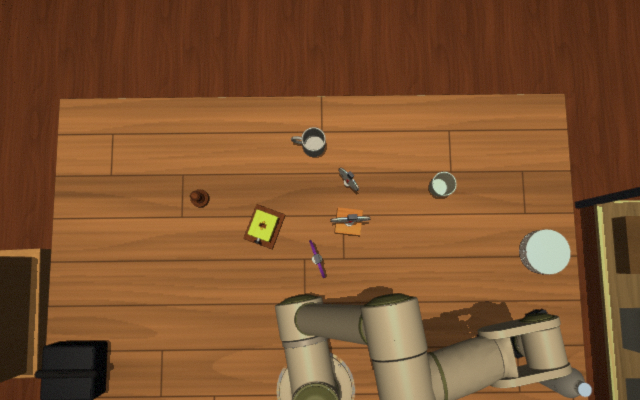

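View pics/wrist0.png

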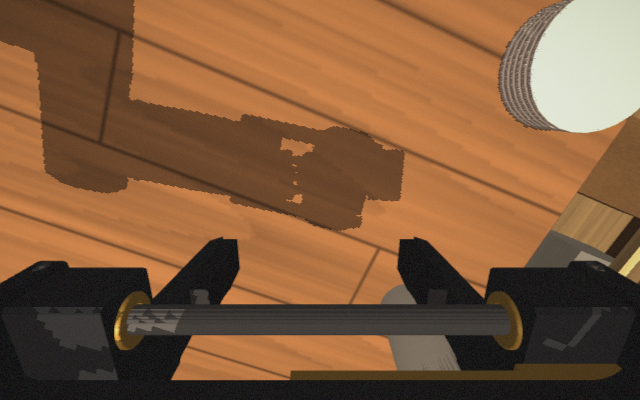

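The top view shows the large white gauge on its orange rest at about (350,220), the smaller white one at (348,180), the purple one at (317,258) and the stand at (264,227). I'll zoom in next.

```bash
python3 - <<'E'
from h import *
t=cv2.imread('pics/top0.png'); s=cv2.imread('pics/scene0.png')
cv2.imwrite('pics/topz.png',cv2.resize(t[165:285,230:390],None,fx=5,fy=5,interpolation=cv2.INTER_CUBIC))
cv2.imwrite('pics/scz.png',cv2.resize(s[140:290,230:390],None,fx=4,fy=4,interpolation=cv2.INTER_CUBIC))
E
```

```text
(no output)
```

View pics/topz.png

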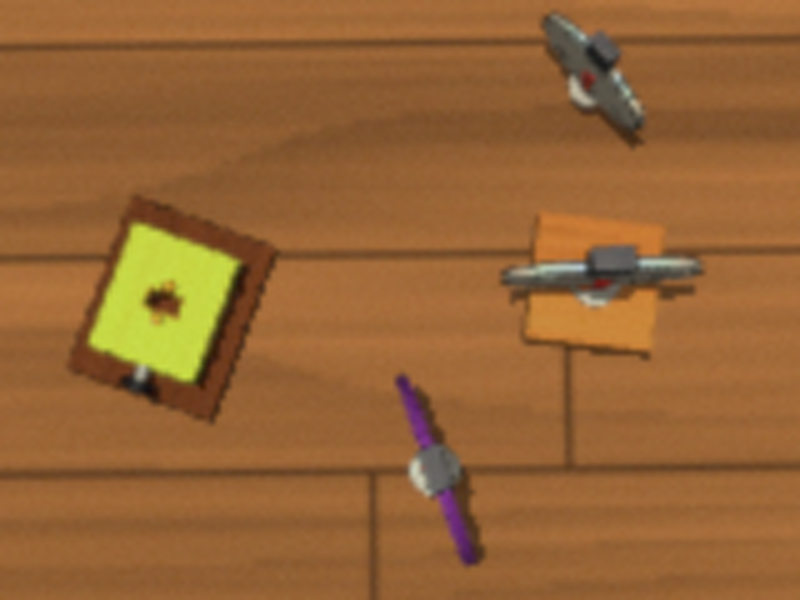

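View pics/scz.png

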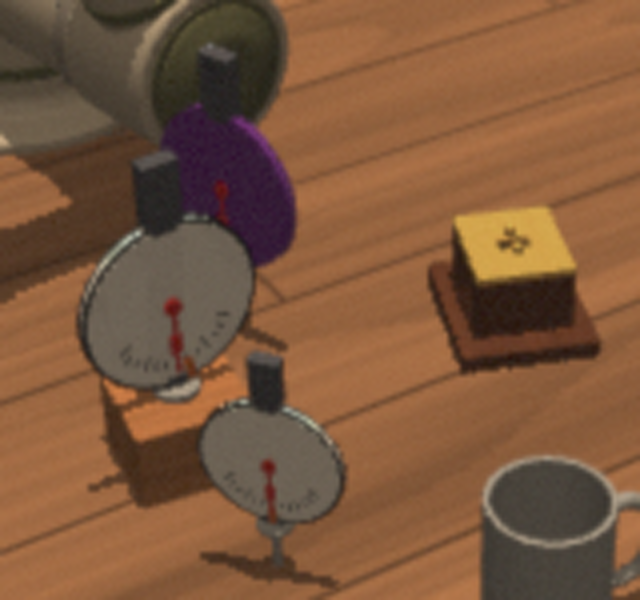

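```bash
cat >> h.py <<'E'
from scipy.spatial.transform import Rotation as Ro
def cloud(tag,n):
    z=np.load(f'pics/{tag}.npz'); d=z['d']; c=ctrl.camera_params(n)
    v,u=np.mgrid[:400,:640]; X=np.stack([(u-c['cx'])/c['fx']*d,(v-c['cy'])/c['fy']*d,d],-1)
    if n=='wrist':
        T=c['tool_from_camera']; X=X@T[:3,:3].T+T[:3,3]
        W=X@Ro.from_euler('xyz',z['rot']).as_matrix().T+z['pos']
    else: W=(X-c['t'])@c['R']
    W[d==0]=np.nan; return W,z['p']
def ray(n,u,v,z):
    c=ctrl.camera_params(n); r=c['R'].T@np.array([(u-c['cx'])/c['fx'],(v-c['cy'])/c['fy'],1]); o=-c['R'].T@c['t']
    return o+r*(z-o[2])/r[2]
E
python3 - <<'E'
from h import *
W,p=cloud('top0','top')
def rep(name,box,zr,cond=None):
    (u0,u1,v0,v1)=box; Q=W[v0:v1,u0:u1].reshape(-1,3); 
    if not len(Q): return
    m=(Q[:,2]>zr[0])&(Q[:,2]<zr[1]); Q=Q[m]
    if len(Q)<5: print(name,len(Q));return
    r=cv2.minAreaRect((Q[:,:2]*1000).astype(np.float32)); print(name,len(Q),'med',np.median(Q,0).round(4),'zmax',Q[:,2].max().round(3),'rect',[np.round(a,1) for a in r])
rep('handle',(325,375,205,238),(.2,.26))
rep('dial',(325,375,205,238),(.08,.2))
rep('rest',(330,368,205,240),(.045,.06))
rep('plate',(240,290,200,255),(.055,.085))
rep('base',(240,290,200,255),(.01,.085))
rep('small',(335,365,165,195),(.02,.3))
rep('purple',(305,330,235,282),(.02,.3))
rep('tamper',(185,215,185,210),(.01,.3))
for uv in[(352.3,216.6),(350,215)]: print(ray('top',*uv,.228))
print('scene handle top',ray('scene',269,179.7,.228))
W,p=cloud('scene0','scene')
rep('S handle',(260,280,175,196),(.19,.26))
rep('S plate',(340,376,190,215),(.055,.085))
rep('S base',(330,385,185,235),(.01,.085))
# dial plane fit scene
Q=W[195:240,248:296].reshape(-1,3);c=p[195:240,248:296].reshape(-1,3).astype(int)
m=(Q[:,2]>.07)&(Q[:,2]<.19)&(np.ptp(c,axis=1)<35); Q=Q[m]; mu=np.median(Q,0)
m=np.linalg.norm(Q-mu,axis=1)<.07;Q=Q[m];mu=Q.mean(0);print(len(Q),mu,np.linalg.svd(Q-mu)[2])
E
```

```text
handle 52 med [ 0.523  -0.1095  0.2263] zmax 0.237 rect [array([ 522.5, -109.4]), array([13.4, 22.8]), np.float64(1.4)]
dial 170 med [ 0.5205 -0.106   0.1527] zmax 0.198 rect [array([ 521.3, -110.2]), array([ 10.8, 120.4]), np.float64(2.4)]
rest 431 med [ 0.5103 -0.1083  0.0541] zmax 0.06 rect [array([ 523. , -110.2]), array([80. , 81.1]), np.float64(82.7)]
plate 560 med [0.5119 0.1603 0.0641] zmax 0.077 rect [array([512. , 159.8]), array([70.2, 81.6]), np.float64(69.3)]
base 1067 med [0.5097 0.1558 0.0583] zmax 0.077 rect [array([517.8, 152.5]), array([127.4, 159.3]), np.float64(78.5)]
small 222 med [ 0.6491 -0.1088  0.1009] zmax 0.166 rect [array([ 650.4, -108. ]), array([89.2, 23.1]), np.float64(46.0)]
purple 166 med [ 0.4052 -0.0096  0.1614] zmax 0.221 rect [array([406.6,  -8.5]), array([114.9,  29.2]), np.float64(7.8)]
tamper 257 med [0.6014 0.363  0.0238] zmax 0.091 rect [array([603.5, 368.1]), array([62.5, 60.8]), np.float64(83.2)]
[ 0.52140188 -0.11015734  0.228     ]
[ 0.52598122 -0.1037827   0.228     ]
scene handle top [ 0.5278872  -0.11073585  0.228     ]
S handle 182 med [ 0.5285 -0.1128  0.2119] zmax 0.23 rect [array([ 523.6, -111.5]), array([20.6, 25.5]), np.float64(10.3)]
S plate 470 med [0.5197 0.1566 0.0631] zmax 0.072 rect [array([513.2, 159.6]), array([71.4, 89.9]), np.float64(69.3)]
S base 1158 med [0.5391 0.1444 0.0428] zmax 0.072 rect [array([513.1, 158.4]), array([100.4, 127.6]), np.float64(68.1)]
1328 [ 0.52626611 -0.11347698  0.1287167 ] [[ 0.03280638 -0.96428569  0.26282476]
 [ 0.01051147 -0.26261888 -0.96484239]
 [ 0.99940645  0.03441566  0.00152048]]
```

```bash
cat >> h.py <<'E'
def plan(pos,rot):
    "shift in cm and rotvec deg in tool axes to reach pos, euler rot"
    o=ctrl.observe(); R0=Ro.from_euler('xyz',o['tcp_rot']); R1=Ro.from_euler('xyz',rot)
    d=R0.inv().apply(np.array(pos)-o['eef_pos'])*100; w=(R0.inv()*R1).as_rotvec(degrees=True)
    print('shift cm',d.round(2),'rotvec deg',w.round(2),'rows min',max(np.linalg.norm(d)/5,np.linalg.norm(w)/8.59).round(1))
def dialpts(n,p,O,R,box,off):
    """O gauge origin, R gauge rotation; returns dial-plane (y,z) of red & orange masks"""
    c=ctrl.camera_params(n); hsv=cv2.cvtColor(p,cv2.COLOR_BGR2HSV); u0,u1,v0,v1=box
    cam=-c['R'].T@c['t']; out={}
    for nm,lo,hi in(('red',(0,150,60),(5,255,255)),('red2',(170,150,60),(180,255,255)),('orange',(7,150,90),(20,255,255))):
        m=cv2.inRange(hsv,lo,hi); v,u=np.nonzero(m); k=(u>=u0)&(u<u1)&(v>=v0)&(v<v1); u,v=u[k],v[k]
        if not len(u): continue
        r=np.stack([(u-c['cx'])/c['fx'],(v-c['cy'])/c['fy'],np.ones(len(u))],1)@c['R']
        o=R.T@(cam-O); r=r@R; P=o+r*((off-o[0])/r[:,0])[:,None]; P=P[:,1:]-[0,.068]; P=P[np.linalg.norm(P,axis=1)<.063]
        out[nm]=P
    if 'red2' in out: out['red']=np.vstack([out.get('red',np.zeros((0,2))),out.pop('red2')])
    return out
E
python3 - <<'E'
from h import *
p=cv2.imread('pics/scene0.png')
R=Ro.from_euler('z',2,degrees=True).as_matrix(); O=np.array([.5235,-.1105,.055])
out=dialpts('scene',p,O,R,(245,300,190,245),.006)
for k,P in out.items(): print(k,len(P),(P*1000).round(0).astype(int).tolist())
h=cv2.cvtColor(p,cv2.COLOR_BGR2HSV); print(h[222:236,270:286].tolist()) if 'orange' not in out else 0
plan([.523,-.110,.262],[np.pi,0,np.radians(2)])
E
```

```text
red 22 [[-2, 5], [0, 4], [3, 3], [-5, 3], [-2, 2], [0, 1], [3, 0], [-5, 0], [-3, -1], [3, -3], [-3, -4], [0, -5], [-2, -23], [1, -24], [-2, -26], [1, -27], [-2, -29], [0, -30], [-3, -32], [0, -33], [41, 48], [0, -2]]
orange 33 [[60, -2], [59, -17], [28, -51], [30, -53], [5, -45], [8, -46], [25, -53], [27, -55], [7, -49], [21, -55], [24, -57], [7, -52], [10, -53], [16, -56], [18, -57], [21, -58], [7, -55], [10, -57], [15, -59], [18, -60], [-51, -36], [-48, -37], [-46, -42], [-43, -43], [-40, -44], [-41, -47], [-38, -48], [-35, -49], [-33, -51], [-30, -55], [-28, -56], [-25, -57], [-22, -59]]
shift cm [ 44.37 -25.2   -1.54] rotvec deg [-0.06  0.   19.99] rows min 10.2
```

```bash
python3 -m creep '4 -2.3 -1.5 0 0 1.8 8.8; 8 -4.6 -1.5 0 0 3.6 8.8; 12 -6.9 -1.5 0 0 5.4 8.8; 16 -9.1 -1.5 0 0 7.2 8.8; 20 -11.4 -1.5 0 0 9 8.8; 24 -13.6 -1.5 0 0 10.8 8.8; 28 -15.9 -1.5 0 0 12.6 8.8; 32 -18.2 -1.5 0 0 14.4 8.8; 36 -20.5 -1.5 0 0 16.2 8.8; 40 -22.7 -1.5 0 0 18 8.8; 43 -24.4 -1.5 0 0 19.5 8.8; 44.4 -25.2 -1.5 0 0 20 8.8'; python3 - <<'E'
from h import *
snap('wrist','w1')
plan([.523,-.110,.262],[np.pi,0,np.radians(2)])
E
```

```text
t: 1.35
eef_pos: [0.5244, -0.1074, 0.2613]
tcp_rot: [-3.14, 0.001, 0.037]
contact_force: [-0.8, -0.8, 0.0]
finger_gap: 0.088
shift cm [-0.2   0.32 -0.08] rotvec deg [-0.12  0.01  0.13] rows min 0.1
```

View pics/w1.png

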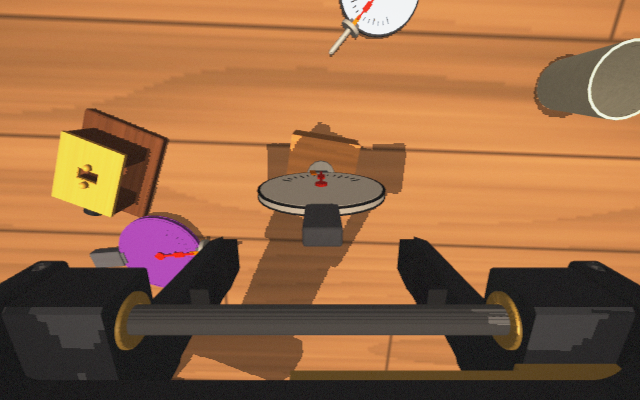

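The wrist view has the handle block at (322,225), midway between the fingers. I'll measure it and the stand from here.

```bash
python3 - <<'E'
from h import *
W,p=cloud('w1','wrist')
def rep(name,box,zr):
    (u0,u1,v0,v1)=box; Q=W[v0:v1,u0:u1].reshape(-1,3); m=(Q[:,2]>zr[0])&(Q[:,2]<zr[1]); Q=Q[m]
    r=cv2.minAreaRect((Q[:,:2]*1000).astype(np.float32)); print(name,len(Q),'med',np.median(Q,0).round(4),'rect',[np.round(a,1) for a in r])
rep('handle',(295,350,195,250),(.215,.24))
rep('plate',(40,140,120,225),(.055,.067))
Q=W[175:204,262:382].reshape(-1,3);c=p[175:204,262:382].reshape(-1,3).astype(int)
Q=Q[(Q[:,2]>.075)&(Q[:,2]<.18)]; mu=np.median(Q,0);print(mu)
r=cv2.minAreaRect((Q[:,:2]*1000).astype(np.float32));print(r)
plan([.5235,-.1105,.195],[np.pi,0,np.radians(2)])
E
```

```text
handle 1029 med [ 0.5255 -0.1096  0.2274] rect [array([ 523.1, -109.5]), array([14. , 25.9]), np.float64(2.3)]
plate 4340 med [0.5159 0.1587 0.0648] rect [array([511.2, 161.1]), array([71.6, 83.5]), np.float64(69.2)]
[ 0.52632228 -0.10975559  0.13699337]
((524.9891357421875, -110.03126525878906), (10.759105682373047, 118.53036499023438), 2.2575929164886475)
shift cm [-0.15  0.38  6.62] rotvec deg [-0.12  0.01  0.13] rows min 1.3
```

```bash
python3 -m creep '-0.15 0.25 0 0 0 0 8.8; -0.15 0.25 1.5 0 0 0 8.8; -0.15 0.25 3.5 0 0 0 8.8; -0.15 0.25 5.5 0 0 0 8.8; -0.15 0.25 6.5 0 0 0 8.8;  -0.15 0.25 6.5 0 0 0 8.8; -0.15 0.25 6.5 0 0 0 8.8'; python3 - <<'E'
from h import *
plan([.5231,-.1097,.195],[np.pi,0,np.radians(2.2)])
E
```

```text
t: 2.1
eef_pos: [0.5236, -0.1098, 0.1969]
tcp_rot: [-3.14, -0.001, 0.037]
contact_force: [0.5, -0.6, 0.4]
finger_gap: 0.0882
shift cm [-0.05 -0.01  0.19] rotvec deg [-0.1  -0.03 -0.1 ] rows min 0.0
```

```bash
python3 -m creep '0 0 0.15 0 0 0 6; 0 0 0.15 0 0 0 4; 0 0 0.15 0 0 0 2; 0 0 0.15 0 0 0 1.5; 0 0 0.15 0 0 0 1.5; 0 0 0.15 0 0 0 1.5; 0 0 0.15 0 0 0 1.5' 40; python3 -m creep '0 0 0.0 0 0 0 1.5; 0 0 0 0 0 0 1.5;0 0 0 0 0 0 1.5'
```

```text
t: 2.8
eef_pos: [0.5236, -0.1097, 0.1954]
tcp_rot: [-3.14, -0.001, 0.037]
contact_force: [0.4, -0.8, 0.3]
finger_gap: 0.0342
t: 3.1
eef_pos: [0.5236, -0.1098, 0.1954]
tcp_rot: [-3.14, -0.001, 0.037]
contact_force: [-0.1, -0.7, 0.3]
finger_gap: 0.0254
```

```bash
python3 -m creep '0 0 -0.5 0 0 0 1.5; 0 0 -1.5 0 0 0 1.5; 0 0 -3 0 0 0 1.5; 0 0 -5 0 0 0 1.5; 0 0 -7 0 0 0 1.5; 0 0 -9 0 0 0 1.5; 0 0 -9.5 0 0 0 1.5; 0 0 -9.5 0 0 0 1.5;0 0 -9.5 0 0 0 1.5;0 0 -9.5 0 0 0 1.5'; python3 - <<'E'
from h import *
print(ctrl.observe()['torque'])
snap('scene','s2');snap('top','t2')
p=cv2.imread('pics/s2.png');cv2.imwrite('pics/s2z.png',cv2.resize(p[120:270,220:380],None,fx=4,fy=4,interpolation=cv2.INTER_CUBIC))
plan([.512,.160,.294],[np.pi,0,np.radians(-20.8)])
E
```

```text
t: 4.1
eef_pos: [0.5232, -0.1098, 0.2894]
tcp_rot: [-3.139, 0.001, 0.037]
contact_force: [0.5, 1.1, -4.1]
finger_gap: 0.0256
[ 3.12748363e-02 -3.34408585e-02  4.51767752e-05]
shift cm [ -0.15 -27.01  -0.37] rotvec deg [-0.12  0.07 22.9 ] rows min 5.4
```

View pics/s2z.png

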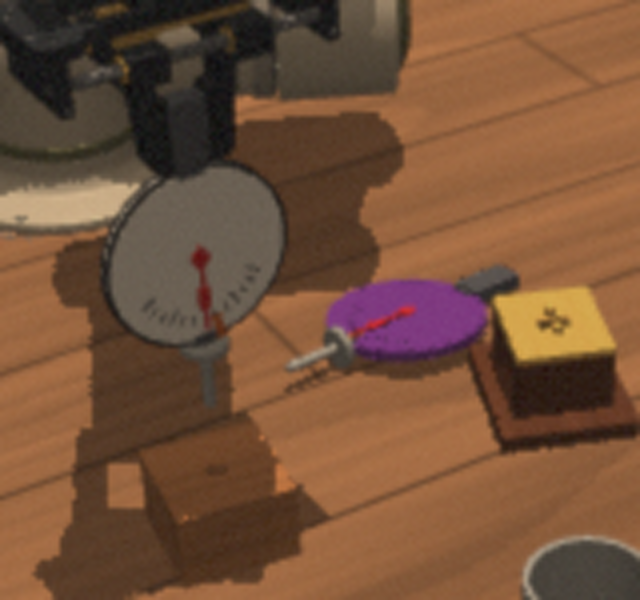

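The gauge now hangs upright, clear of the rest. The purple one has fallen over and lies near the stand base; it was already down in the wrist picture taken before I touched anything. Next I'll measure the mark, then carry the gauge over.

```bash
python3 -m creep '0 -2.5 -0.4 0 0 2 1.5; 0 -5.5 -0.4 0 0 4.5 1.5; -0.05 -8.5 -0.4 0 0 7 1.5; -0.1 -11.5 -0.4 0 0 9.5 1.5; -0.1 -14.5 -0.4 0 0 12 1.5; -0.1 -17.5 -0.4 0 0 14.5 1.5; -0.1 -20.5 -0.4 0 0 17 1.5; -0.1 -23.5 -0.4 0 0 19.5 1.5; -0.15 -25.5 -0.4 0 0 21.5 1.5; -0.15 -26.7 -0.4 0 0 22.5 1.5; -0.15 -27 -0.4 0 0 22.9 1.5; -0.15 -27 -0.4 0 0 22.9 1.5'; python3 - <<'E'
from h import *
p=cv2.imread('pics/s2.png')
R=Ro.from_euler('z',2.2,degrees=True).as_matrix(); O=np.array([.5232,-.1098,.149])
out=dialpts('scene',p,O,R,(235,300,155,215),.006)
for k,P in out.items(): P=P[P[:,1]<-.02] if k=='orange' else P; print(k,len(P),(P*1000).round(0).astype(int).tolist())
E
```

```text
t: 5.4
eef_pos: [0.5119, 0.1599, 0.294]
tcp_rot: [-3.14, 0.002, -0.362]
contact_force: [0.7, -0.2, -3.9]
finger_gap: 0.0254
red 27 [[0, 5], [0, 2], [3, 1], [-5, 1], [-3, 0], [0, -1], [2, -1], [-6, -1], [-3, -2], [0, -3], [2, -4], [-3, -5], [-1, -6], [-1, -9], [-2, -22], [0, -23], [-2, -25], [0, -26], [-3, -28], [3, -30], [-3, -30], [0, -31], [-3, -33], [-1, -34], [-1, -37], [-3, 3], [0, -29]]
orange 6 [[4, -45], [7, -46], [6, -48], [6, -51], [9, -52], [11, -59]]
```

```bash
python3 - <<'E'
from h import *
import time
p,d=snap('wrist','w3');p2,_=snap('top','t3');p3,_=snap('scene','s3')
cv2.imwrite('pics/s3z.png',cv2.resize(p3[100:250,300:460],None,fx=5,fy=4,interpolation=cv2.INTER_CUBIC))
plan([.512,.160,.294],[np.pi,0,np.radians(-20.8)])
E
```

```text
shift cm [-0.04 -0.07  0.02] rotvec deg [-0.08  0.1  -0.03] rows min 0.0
```

View pics/w3.png

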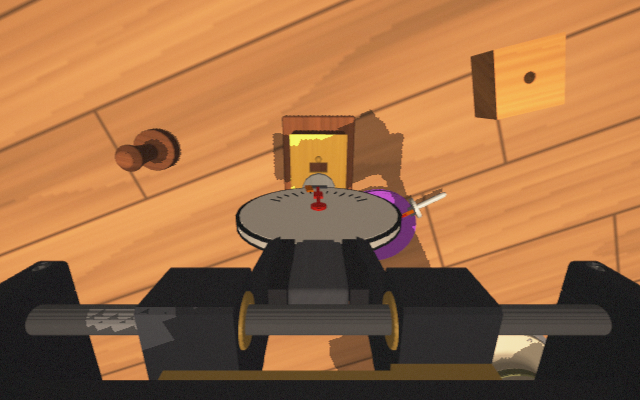

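View pics/s3z.png

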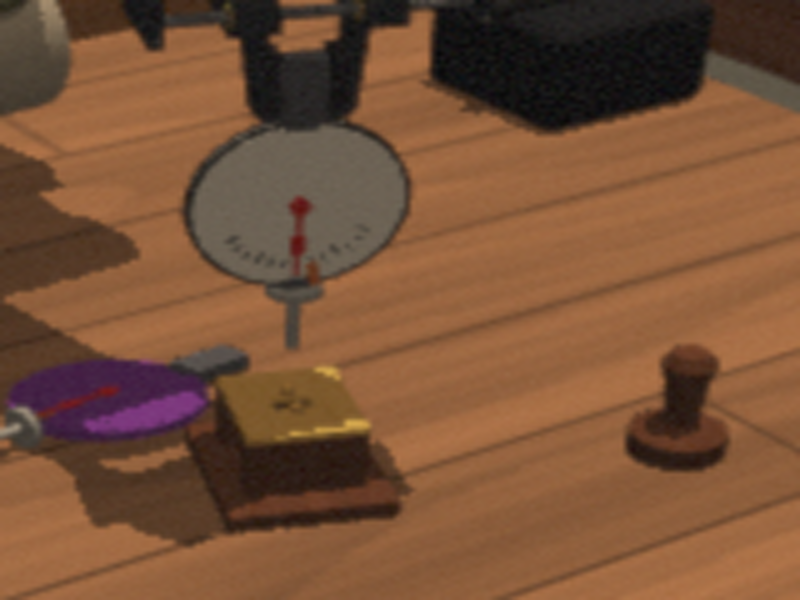

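```bash
python3 - <<'E'
from h import *
for tag,n,box in(('w3','wrist',(288,350,130,188)),('w1','wrist',(50,140,120,225)),('t2','top',(240,290,205,250)),('s3','scene',(340,376,190,215))):
    W,p=cloud(tag,n); u0,u1,v0,v1=box; Q=W[v0:v1,u0:u1].reshape(-1,3); c=p[v0:v1,u0:u1].reshape(-1,3).astype(int)
    pl=Q[(abs(Q[:,2]-.065)<.003)]; r=cv2.minAreaRect((pl[:,:2]*1000).astype(np.float32))
    # slot seen = points well below plate inside slot
    a=np.radians(-20.8); D=(Q[:,:2]-[.512,.160])@np.array([[np.cos(a),-np.sin(a)],[np.sin(a),np.cos(a)]])
    st=Q[(Q[:,2]>.069)&(Q[:,2]<.078)&(np.abs(D)<.03).all(1)]; Ds=D[(Q[:,2]>.069)&(Q[:,2]<.078)&(np.abs(D)<.03).all(1)]
    print(n,r,'studs',len(Ds),(Ds*1000).round(1).tolist()[:60] if len(Ds)<40 else '')
    if len(Ds)>=40:
        for s in(-1,1):
            e=Ds[Ds[:,0]*s>0]*1000; print(s,len(e),e.mean(0),e.min(0),e.max(0))
W,p=cloud('s3','scene')
Q=W[172:190,350:368].reshape(-1,3);Q=Q[(Q[:,2]>.1)&(Q[:,2]<.16)&(Q[:,0]>.45)]
for z in np.arange(.1,.16,.008):
    e=Q[(Q[:,2]>z)&(Q[:,2]<z+.008)]; 
    if len(e): print('rod',z.round(3),len(e),e.mean(0).round(4))
E
```

```text
wrist ((518.7474365234375, 158.65501403808594), (70.15677642822266, 67.50358581542969), 69.17311096191406) studs 28 [[13.1, 2.9], [13.5, 1.7], [13.4, 0.5], [13.3, -0.7], [11.9, 4.2], [12.2, 2.9], [12.0, 1.7], [12.4, 0.5], [12.3, -0.7], [11.9, -2.0], [10.7, 4.2], [11.2, 2.9], [11.4, 1.7], [11.1, 0.5], [10.9, -0.7], [10.9, -2.0], [9.7, 4.2], [10.1, 2.9], [9.7, 1.7], [9.7, 0.5], [9.8, -0.7], [9.4, -2.0], [8.2, 4.2], [8.5, 2.9], [8.5, 1.7], [8.6, 0.5], [8.7, -0.7], [7.0, 0.5]]
wrist ((511.0860595703125, 161.13995361328125), (71.64610290527344, 83.51366424560547), 69.19855499267578) studs 81 
-1 43 [-11.21578819  -0.28826536] [-15.35535764  -3.24850529] [-7.53114343  3.87852425]
1 38 [10.55040803  0.04395875] [ 6.46486145 -2.78058996] [13.86033562  4.30472818]
top ((512.0933837890625, 159.47767639160156), (70.28006744384766, 81.40298461914062), 68.30421447753906) studs 41 
-1 22 [-15.57827541   3.15087376] [-29.31261023 -27.62763054] [-3.9710434  28.94846881]
1 19 [11.76759522  4.24408484] [  0.15659719 -23.69663662] [24.53329462 28.72207967]
scene ((512.7794799804688, 159.4517059326172), (70.86575317382812, 85.2793960571289), 68.57599639892578) studs 4 [[-6.6, -1.7], [-10.7, 2.3], [10.4, -0.1], [17.1, -4.7]]
rod 0.108 6 [0.5126 0.1574 0.1127]
rod 0.116 7 [0.5112 0.1582 0.1199]
rod 0.124 9 [0.5132 0.157  0.1288]
rod 0.132 7 [0.513  0.1574 0.1374]
rod 0.14 4 [0.5108 0.1583 0.1416]
rod 0.148 17 [0.5197 0.1544 0.1539]
rod 0.156 24 [0.5189 0.1531 0.158 ]
```

```bash
python3 - <<'E'
from h import *
W,p=cloud('w3','wrist'); z=np.load('pics/w3.npz'); 
a=np.radians(-20.8); M=np.array([[np.cos(a),-np.sin(a)],[np.sin(a),np.cos(a)]])
Q=W[165:200,290:350]; D=(Q[...,:2]-z['pos'][:2])@M*1000; Z=Q[...,2]*1000
k=(Z>145)&(Z<175)
print('tcp',z['pos'])
for v in range(0,35,2):
    i=[j for j in range(0,60,4) if k[v,j]]
    print(v+165,[(D[v,j,0].round(1),D[v,j,1].round(1),Z[v,j].round(0)) for j in i][:9:2])
# dial face normal
Q=W[195:240,245:395].reshape(-1,3);Q=Q[(Q[:,2]>.18)&(Q[:,2]<.275)];mu=np.median(Q,0);
for _ in range(4):
    U=np.linalg.svd(Q-mu,full_matrices=False)[2]; d=(Q-mu)@U[2]; Q=Q[abs(d)<.003]; mu=Q.mean(0)
print(len(Q),mu,((mu[:2]-z['pos'][:2])@M),U[2], M.T@U[2][:2])
cv2.imwrite('pics/w3z.png',cv2.resize(p[120:250,230:410],None,fx=4,fy=4,interpolation=cv2.INTER_CUBIC))
E
```

```text
tcp [0.51191274 0.15991506 0.29397937]
165 []
167 []
169 []
171 []
173 [(np.float64(14.4), np.float64(0.4), np.float64(158.0))]
175 [(np.float64(12.2), np.float64(8.0), np.float64(157.0)), (np.float64(12.8), np.float64(0.4), np.float64(159.0)), (np.float64(11.9), np.float64(-7.2), np.float64(155.0))]
177 [(np.float64(11.1), np.float64(7.9), np.float64(160.0)), (np.float64(11.1), np.float64(0.4), np.float64(160.0)), (np.float64(11.3), np.float64(-7.1), np.float64(160.0))]
179 [(np.float64(9.2), np.float64(11.7), np.float64(160.0)), (np.float64(8.7), np.float64(4.2), np.float64(158.0)), (np.float64(9.0), np.float64(-3.4), np.float64(159.0)), (np.float64(9.3), np.float64(-10.9), np.float64(160.0))]
181 [(np.float64(7.4), np.float64(11.7), np.float64(161.0)), (np.float64(7.2), np.float64(4.2), np.float64(160.0)), (np.float64(7.0), np.float64(-3.4), np.float64(159.0)), (np.float64(7.0), np.float64(-11.0), np.float64(159.0))]
183 [(np.float64(5.0), np.float64(11.8), np.float64(159.0)), (np.float64(4.7), np.float64(4.2), np.float64(158.0)), (np.float64(5.1), np.float64(-3.4), np.float64(159
[... 334 characters left out ...]
float64(159.0)), (np.float64(3.9), np.float64(7.8), np.float64(169.0)), (np.float64(5.4), np.float64(0.4), np.float64(174.0)), (np.float64(3.2), np.float64(-7.0), np.float64(166.0)), (np.float64(0.8), np.float64(-14.9), np.float64(158.0))]
189 [(np.float64(2.2), np.float64(26.1), np.float64(170.0)), (np.float64(2.3), np.float64(18.8), np.float64(170.0)), (np.float64(3.8), np.float64(11.2), np.float64(175.0)), (np.float64(2.7), np.float64(4.0), np.float64(171.0)), (np.float64(2.4), np.float64(-7.0), np.float64(170.0))]
191 []
193 []
195 []
197 []
199 []
6315 [0.51403335 0.15872901 0.23623349] [ 0.00240358 -0.00035571] [-9.36281507e-01  3.51250327e-01 -3.83290543e-04] [-0.99999143 -0.00412226]
```

View pics/w3z.png

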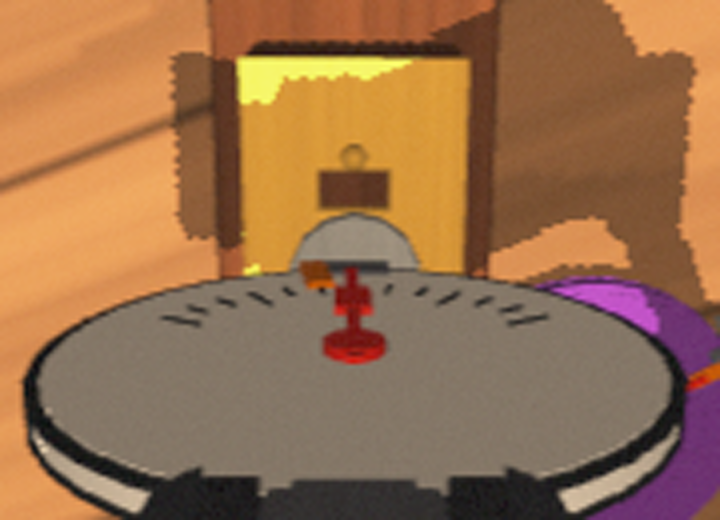

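```bash
python3 -m creep '0.12 -0.06 0 0 0 0 1.5; 0.12 -0.06 1 0 0 0 1.5; 0.12 -0.06 2 0 0 0 1.5; 0.12 -0.06 3 0 0 0 1.5;0.12 -0.06 3.5 0 0 0 1.5; 0.12 -0.06 4 0 0 0 1.5; 0.12 -0.06 4.5 0 0 0 1.5; 0.12 -0.06 4.8 0 0 0 1.5; 0.12 -0.06 4.8 0 0 0 1.5'; python3 - <<'E'
from h import *
p,d=snap('wrist','w4');p3,_=snap('scene','s4')
cv2.imwrite('pics/m4.png',np.hstack([cv2.resize(p[100:230,240:390],None,fx=2.6,fy=3,interpolation=cv2.INTER_CUBIC),cv2.resize(p3[130:220,310:400],(390,390),interpolation=cv2.INTER_CUBIC)]))
E
```

```text
t: 6.45
eef_pos: [0.5133, 0.1594, 0.2458]
tcp_rot: [-3.14, 0.002, -0.364]
contact_force: [0.5, -0.5, -3.7]
finger_gap: 0.0256
```

View pics/m4.png

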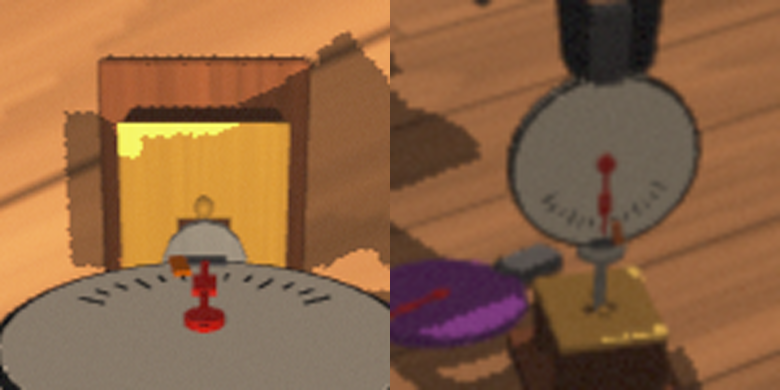

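The tip is centred over the slot and already entering it, with no contact force. I'll keep going down.

```bash
python3 -m creep '0 0 0.5 0 0 0 1.5; 0 0 1 0 0 0 1.5; 0 0 1.5 0 0 0 1.5; 0 0 2 0 0 0 1.5; 0 0 2.4 0 0 0 1.5; 0 0 2.7 0 0 0 1.5; 0 0 2.9 0 0 0 1.5; 0 0 2.9 0 0 0 1.5'; python3 -m creep '0 0 0.1 0 0 0 1.5; 0 0 0.2 0 0 0 1.5; 0 0 0.25 0 0 0 1.5;0 0 0.25 0 0 0 1.5'
```

```text
t: 7.35
eef_pos: [0.5134, 0.1595, 0.2171]
tcp_rot: [-3.14, 0.002, -0.364]
contact_force: [0.3, 0.2, -3.8]
finger_gap: 0.0256
t: 7.75
eef_pos: [0.5134, 0.1595, 0.2146]
tcp_rot: [-3.14, 0.002, -0.364]
contact_force: [0.4, -0.1, -4.2]
finger_gap: 0.0255
```

```bash
python3 -m creep '0 0 0.05 0 0 0 1.5; 0 0 0.1 0 0 0 1.5; 0 0 0.15 0 0 0 1.5;0 0 0.15 0 0 0 1.5'; python3 -m creep '0 0 0.05 0 0 0 1.5; 0 0 0.1 0 0 0 1.5; 0 0 0.1 0 0 0 1.5'
```

```text
t: 8.15
eef_pos: [0.5134, 0.1595, 0.2132]
tcp_rot: [-3.14, 0.001, -0.364]
contact_force: [-0.6, 0.1, -3.1]
finger_gap: 0.0257
t: 8.45
eef_pos: [0.5137, 0.1595, 0.2128]
tcp_rot: [-3.14, 0.0, -0.364]
contact_force: [-0.4, -1.2, 2.8]
finger_gap: 0.0259
```

```bash
python3 -m creep '0 -0.18 0 -0.75 0 0 1.5; 0 -0.37 0 -1.5 0 0 1.5; 0 -0.55 0.01 -2.25 0 0 1.5; 0 -0.73 0.02 -3 0 0 1.5; 0 -0.91 0.03 -3.75 0 0 1.5; 0 -1.1 0.04 -4.5 0 0 1.5; 0 -1.1 0.04 -4.5 0 0 1.5'; python3 - <<'E'
from h import *
p,d=snap('wrist','w5');p3,_=snap('scene','s5')
cv2.imwrite('pics/m5.png',np.hstack([cv2.resize(p[100:230,240:390],None,fx=2.6,fy=3,interpolation=cv2.INTER_CUBIC),cv2.resize(p3[150:240,310:400],(390,390),interpolation=cv2.INTER_CUBIC)]))
E
```

```text
t: 9.15
eef_pos: [0.5177, 0.17, 0.2123]
tcp_rot: [3.064, 0.0, -0.363]
contact_force: [-0.7, -0.9, 2.2]
finger_gap: 0.0257
```

View pics/m5.png

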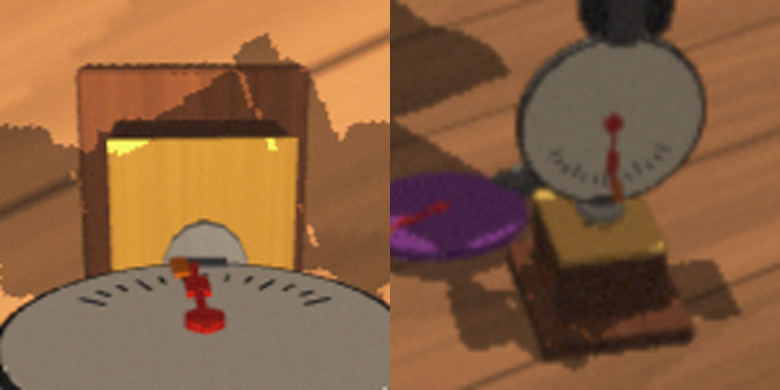

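Rocking the right way with steady contact. Next I'll measure pointer and mark on the dial plane from the wrist view.

```bash
cat >> h.py <<'E'
def wristdial(p,off=.0048,box=(240,400,150,260)):
    c=ctrl.camera_params('wrist'); T=c['tool_from_camera']; hsv=cv2.cvtColor(p,cv2.COLOR_BGR2HSV); u0,u1,v0,v1=box; o={}
    red=cv2.inRange(hsv,(0,170,60),(4,255,255))|cv2.inRange(hsv,(172,170,60),(180,255,255)); org=cv2.inRange(hsv,(8,190,80),(19,255,255))
    for nm,m in(('red',red),('org',org)):
        v,u=np.nonzero(m); k=(u>=u0)&(u<u1)&(v>=v0)&(v<v1); u,v=u[k],v[k]
        r=np.stack([(u-c['cx'])/c['fx'],(v-c['cy'])/c['fy'],np.ones(len(u))],1)@T[:3,:3].T
        P=T[:3,3]+r*((off-T[0,3])/r[:,0])[:,None]; o[nm]=(np.stack([-P[:,1],P[:,2]-.0724],1)*1000,u,v)  # +y gauge, down
    return o
E
python3 - <<'E'
from h import *
for t in('w3','w4','w5'):
    p=cv2.imread(f'pics/{t}.png'); o=wristdial(p)
    P,u,v=o['org']; k=(np.hypot(*P.T)<66)&(np.hypot(*P.T)>35); P=P[k]; print(t,'org',len(P),P.mean(0).round(1),P.min(0).round(),P.max(0).round(),sorted(set(zip(u[k],v[k])))[:40])
    P,u,v=o['red']; k=np.hypot(*P.T)<60;P=P[k]
    for a,b in((-8,8),(8,25),(25,35),(35,45),(45,56)):
        e=P[(P[:,1]>a)&(P[:,1]<b)]
        if len(e): print('  red',a,b,len(e),e.mean(0).round(1))
E
```

```text
w3 org 50 [ 5.1 48.5] [-24.  38.] [21. 61.] [(np.int64(296), np.int64(186)), (np.int64(297), np.int64(185)), (np.int64(298), np.int64(184)), (np.int64(298), np.int64(185)), (np.int64(298), np.int64(186)), (np.int64(299), np.int64(184)), (np.int64(306), np.int64(186)), (np.int64(306), np.int64(187)), (np.int64(306), np.int64(188)), (np.int64(307), np.int64(186)), (np.int64(307), np.int64(187)), (np.int64(307), np.int64(188)), (np.int64(307), np.int64(189)), (np.int64(307), np.int64(190)), (np.int64(307), np.int64(191)), (np.int64(308), np.int64(186)), (np.int64(308), np.int64(187)), (np.int64(308), np.int64(188)), (np.int64(308), np.int64(189)), (np.int64(308), np.int64(190)), (np.int64(308), np.int64(191)), (np.int64(309), np.int64(186)), (np.int64(309), np.int64(187)), (np.int64(309), np.int64(188)), (np.int64(309), np.int64(189)), (np.int64(309), np.int64(190)), (np.int64(309), np.int64(191)), (np.int64(310), np.int64(186)), (np.int64(310), np.int64(187)), (np.int64(310), np.int64(188)), (np.int64(310), np.int64(189)), (np.int64(310), np.int64(190)), (np.int64(310), np.int64(191)),
[... 2570 characters left out ...]
64(308), np.int64(186)), (np.int64(308), np.int64(187)), (np.int64(308), np.int64(188)), (np.int64(308), np.int64(189)), (np.int64(308), np.int64(190)), (np.int64(308), np.int64(191)), (np.int64(308), np.int64(192)), (np.int64(309), np.int64(186)), (np.int64(309), np.int64(187)), (np.int64(309), np.int64(188)), (np.int64(309), np.int64(189)), (np.int64(309), np.int64(190)), (np.int64(309), np.int64(191)), (np.int64(309), np.int64(192)), (np.int64(310), np.int64(186)), (np.int64(310), np.int64(187)), (np.int64(310), np.int64(188)), (np.int64(310), np.int64(189))]
  red -8 8 93 [-0.1 -0.7]
  red 8 25 38 [ 1.6 18.6]
  red 25 35 26 [ 2.6 29.5]
  red 35 45 14 [ 3.2 38.3]
  red 45 56 5 [ 4.  48.6]
```

```bash
cat >> h.py <<'E'
def angles(p):
    o=wristdial(p); P,u,v=o['org']; m=np.zeros((400,640),np.uint8); k=(np.hypot(*P.T)<66)&(np.hypot(*P.T)>35)
    m[v[k],u[k]]=255; n,l,s,c=cv2.connectedComponentsWithStats(m); i=1+np.argmax(s[1:,4]); q=P[l[v,u]==i]
    R,_,_=o['red']; hub=R[np.hypot(*R.T)<9].mean(0); e=R[(np.hypot(*R.T)<56)&(R[:,1]>12)]
    vx,vy,_,_=cv2.fitLine(e.astype(np.float32),cv2.DIST_L2,0,.01,.01).ravel()
    print('mark',np.arctan2(q[:,0].mean(),q[:,1].mean()).round(4),'n',len(q),q.mean(0).round(1),q.min(0).round(1),q.max(0).round(1),'pointer line',np.arctan(vx/vy).round(4),'mean',np.arctan2(e[:,0].mean(),e[:,1].mean()).round(4))
E
python3 - <<'E'
from h import *
for t in('w3','w4','w5'): angles(cv2.imread(f'pics/{t}.png'))
E
```

```text
mark 0.1798 n 36 [ 8.3 45.4] [ 4.6 38. ] [11.3 53.9] pointer line 0.013 mean 0.0171
mark 0.1829 n 34 [ 8.4 45.5] [ 5.5 38. ] [11.3 53.9] pointer line -0.0176 mean -0.0007
mark 0.1797 n 37 [ 8.1 44.8] [ 5.5 35.1] [11.2 53.9] pointer line 0.0837 mean 0.0855
```

```bash
python3 -m creep '0 -0.21 0.01 -0.87 0 0 1.5; 0 -0.42 0.03 -1.73 0 0 1.5; 0 -0.63 0.04 -2.6 0 0 1.5; 0 -0.85 0.05 -3.47 0 0 1.5; 0 -1.06 0.07 -4.33 0 0 1.5; 0 -1.27 0.08 -5.2 0 0 1.5; 0 -1.27 0.08 -5.2 0 0 1.5; 0 -1.27 0.08 -5.2 0 0 1.5; 0 -1.27 0.08 -5.2 0 0 1.5; 0 -1.27 0.08 -5.2 0 0 1.5; 0 -1.27 0.08 -5.2 0 0 1.5'; python3 - <<'E'
from h import *
p,d=snap('wrist','w6');p3,_=snap('scene','s6');angles(p)
cv2.imwrite('pics/m6.png',np.hstack([cv2.resize(p[160:220,280:360],None,fx=4.9,fy=6.5,interpolation=cv2.INTER_CUBIC),cv2.resize(p3[150:240,310:400],(390,390),interpolation=cv2.INTER_CUBIC)]))
E
```

```text
t: 10.35
eef_pos: [0.5222, 0.1816, 0.2108]
tcp_rot: [2.975, -0.0, -0.363]
contact_force: [0.4, 1.2, 4.8]
finger_gap: 0.0258
mark -0.4541 n 14 [-25.7  52.6] [-29.7  47.4] [-21.5  57.4] pointer line 0.1496 mean 0.1725
```

View pics/m6.png

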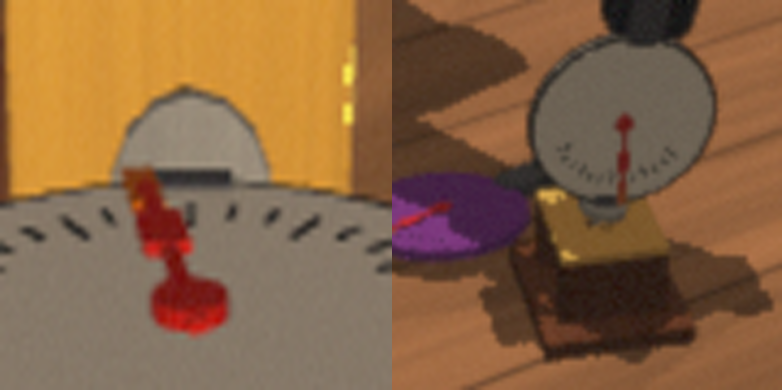

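```bash
python3 -m creep '0 0 0.02 0 0 0 1.5; 0 0 0.02 0 0 0 1.5; 0 0 0.02 0 0 0 1.5; 0 0 0.02 0 0 0 1.5; 0 0 0.02 0 0 0 1.5'; python3 - <<'E'
from h import *
p,d=snap('wrist','w7');snap('top','t7');o=wristdial(p)
R,_,_=o['red'];e=R[(np.hypot(*R.T)<56)&(R[:,1]>12)];print('ptr',np.arctan2(*e.mean(0)))
M=np.abs(cv2.imread('pics/w6.png').astype(int)-p).max(2)[170:200,290:345]; print('px change',np.percentile(M,[50,99,100]))
s=ctrl.observe();print(s['contact_force'],abs(s['qvel']).max())
# bystanders before/after in top view
a=cv2.imread('pics/top0.png').astype(int);b=cv2.imread('pics/t7.png').astype(int)
for n,(u0,u1,v0,v1) in dict(pitcher=(290,330,125,158),cup=(428,458,170,200),tamper=(188,212,187,210)).items(): print(n,np.abs(a-b)[v0:v1,u0:u1].mean().round(1))
E
```

```text
t: 10.95
eef_pos: [0.5222, 0.1815, 0.2107]
tcp_rot: [2.975, -0.0, -0.364]
contact_force: [0.8, 0.3, 5.8]
finger_gap: 0.0259
ptr 0.17413887060067415
px change [ 2.   21.51 29.  ]
[-0.3522002   0.56140356  5.38753608] 0.002066200199429296
pitcher 1.6
cup 1.6
tamper 63.0
```

View pics/t7.png

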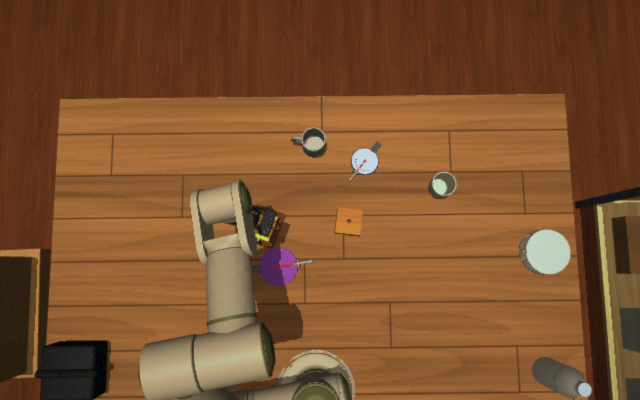

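View pics/s6.png

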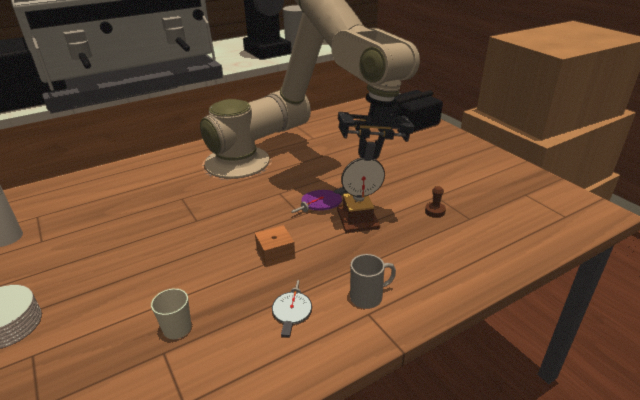

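The tamper is only hidden by the arm in the top view. In the scene view it is still at (436,205), where it started, and the cup and pitcher haven't moved either. Handing in now.

```bash
python3 - <<'E'
from rig import ctrl
print(ctrl.close_job()); 
E
```

```text
the job is handed in; nothing more can be done
None
```

I put the large white gauge's rod through the slot, sat its collar on the studs and leaned it 0.167 rad towards the mark. I then handed the job in, at about 11 s of the 42 s allowed, with the gripper still holding it. The hand-in gave no verdict.

**Last checks:**
- **Seat:** by calculation, the collar is about 1 mm from its seat and the rod tip about 28 mm up. The collar presses on the studs with about 9 N.
- **Grip and steadiness:** the fingers hold the handle at 40 N, and the arm and pointer were still.
- **Pointer:** it lies over the orange mark in the last wrist picture, reading 0.174 rad there.
- **Mark:** the readings disagreed a little. The scene camera gave about 0.155–0.17 rad and the wrist camera 0.18 rad. That puts the pointer within about 0.02 rad of the mark (0.06 allowed). In the final pose the pointer covers the mark, so it could not be measured again.
- **Cup, pitcher and tamper:** none moved. My before/after check on the top view flagged the tamper, but only because the arm hides it there; the scene view shows it where it started.

The purple gauge and the small white one fell over during the approach. They were already lying down in the wrist picture before the gripper touched anything, and I left them where they fell.

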